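# Raise the bench shield's sash to the marker

### The job

Open the clear sash of the bench shield to its working height: with the fingertips beneath the lip along its bottom edge, gently push it up until the underside of the lip is level with the pointer of the black marker collar on the post, and leave it standing there. Only push: do not pinch the lip or slam the sash, and leave the bottle, the jar and the vial rack where they stand.

Things in the scene. Friction and masses are not known exactly. Their poses are not given: they have to be found in the camera images.
- station: Fixed bench shield, sizes in mm. White base plate 440 wide x 230 deep x 12, from 30 before to 200 behind the sash; aluminium posts 30 x 30, with grey caps, 506 tall in all, at y = +187 and -187; low clear wings behind. A clear framed sash slides up and down between the posts. Origin: on the bench, on the sash's mid-plane, midway between posts. -x is the front, where the sash is worked.
- sash (a joint): How far the sash is raised, m: 0 lowest, 0.20 top stop; the lip's underside is 0.110 + this above the bench. Aluminium frame 336 wide x 160 high x 12 mm with a clear pane, about 0.8 kg, roughly balanced by a counterweight in the posts: it stays wherever it is left; an upward push of about 1.5 to 5.5 N moves it; no latch, no spring.
- lip: Level aluminium plate 270 mm long (y), 8 thick, sticking out to the front (-x) from the sash's bottom edge; front edge 52 before the sash's mid-plane (46 before its frame). Moves with the sash. Beneath it is free space down to the bench, but for the base plate under its rearmost 24. Origin: level of its underside, on the sash's mid-plane, midway along; axes as the station's.
- lip_edge (a point): Middle of the lip's lower front edge, at the level of its underside; axes as the station's.
- strip: Grey plastic strip 250 x 34 x 4 lying on the lip's top face; its front edge is 10 behind the lip's front edge. Moves with the sash. Same origin as the lip. Fingers touching the strip and the lip together count as pinching.
- marker: Height marker, fixed: black plastic collar 46 x 46 x 14 high around the left (+y) post, with a pointed finger on its front side that points to -y, towards the lip's end. It is set at a different height each time. Origin: on the post's axis at the collar's mid-height.
- mark (a point): Tip of the marker's pointer, at the collar's mid-height: the height at which the underside of the lip belongs. It lies 22 in front of the sash's mid-plane and 8 beyond the lip's +y end.
- bottle: Bystander: glass bottle with blue cap, 66 in diameter, 130 tall, standing loose in front of the left post. Origin: centre of its underside.
- jar: Bystander: small amber jar, 48 in diameter, 65 tall, standing loose in front of the right post. Origin: centre of its underside.
- vialrack: Bystander: white rack of capped vials, 90 x 160 x 90 tall, loose on the base plate behind the sash. Origin: centre of its underside.

How it is judged:
By the outcome, as a careful person would: the job done as asked, in the order asked, and still so for the second after the job is handed in, with the robot touching nothing.
It also fails if it takes over 38 s, if anything falls off the work surface, if the arm or the gripper's body presses on something with over 40 N, if the wrist force passes 120 N, or if a joint passes its speed limit or range.

### The arm

A 6-joint arm with a two-finger parallel gripper is mounted at the origin on the work surface. World frame = base frame: x ahead of the robot, y to its left, z up, the work surface at z = 0. Lengths are in m, angles in rad, forces in N, time in s.
With the tool pointing down it reaches from about 0.275 to 0.725 m from the base axis. Payload 5.6 kg.
Tool frame: the origin (TCP) lies between the finger pads; the fingertips stand tips_ahead ahead of it and the grasp point (between the pads) lies 5 mm behind it (tips_ahead is the distance from the TCP to the fingertips, in m); z points along the fingers, y is the line along which they close (so a half turn about z gives the same grasp; the last joint's range is limited). The gripper opens to 85 mm and grips with 20 to 120 N. Pads are 22 mm wide; open, the fingers measure 114 mm over their backs; the gripper's body (76 mm by 85 mm) begins 54 mm behind the grasp point. The pads swing forward as they close: fully open they stand 13 mm farther back than shut.
Start: joints at [1.412, 0.255, 0.108, 0, -1.424, -0.285], TCP at [0.236, 0.497, 0.245] pointing down, gripper open.
Joint ranges: [-2.95, 2.95], [-1.21, 1.97], [-1.09, 1.5], [-2.87, 1.71], [-2.94, -0.07], [-3.05, 3.05]. Speed limits (rad/s): [2.57, 2.57, 3.14, 3.14, 3.14, 3.14].

### API

Orientations are given as a 3x3 rotation matrix whose columns are the frame's x, y, z axes.
In Python, from workcell import * gives the robot as it stands.
- The arm moves only by the tool step_arm, never from a script. Its argument "steps" is a list of rows, each a list of 7 numbers: the finger opening in m, from 0 to 0.0854, then the shift along the tool's x, y, z in m, then the turn, a rotation vector about the tool's x, y, z in rad. In form: [[fingers, x, y, z, rx, ry, rz], ...]. A call has 1 to 12 rows; each row shifts and turns the commanded pose from where the row before left it, along the tool's axes as they then stand; what a row does not reach is not made up. A row lasts 1/8 s, in which the tool goes at most 62.5 mm and 10.7 degrees, less where a joint would pass 70% of its speed; a pose out of reach is approached as far as the arm can. A call is refused whole if a number of a shift passes 0.0625 or a number of a turn 0.188, either way. A call with a gripper value outside its range is refused whole. The fingers move at their own pace and stop on an object; "newtons" is the grip in N (left out, the last holds). Time passes only in rows, so rows that do not move let the fingers close. It gives the time, the measured TCP pose, the force, the opening and the grip force at its end, in the units of the state.
- get_obs(): the state, without advancing time (a new reading comes with each control period).
- camera(name): name is "side" or "top"; returns the picture (480x640x3 uint8, blue, green, red); there is no depth.
- calibration(name): a dict with "fx", "fy", "cx", "cy" (pixels), "cam_to_world" (4x4, takes a point from camera to world coordinates). Camera axes: x right, y up, looking along -z (the intrinsics and any distortion apply to the point x, -y, -z); pixel columns grow to the right and rows downward; lengths in m; the calibration is good to about 2 mm. A picture is of the moment at which its call begins. calibration takes no time and is no camera call.
- sign_off(): hands the job in; it is judged then, once.
The state is a dict: "clock": time; "joints": joint angles; "qd": joint speeds; "joint_efforts": joint torques, N m; "eef_pos": TCP position; "tcp_rot": TCP orientation; "force": force on the tool from outside, world axes, zero at the start; "ft_torque": the same for the moment, N m; "width": finger opening in m; "grip_force": force on a finger pad.
Only numpy, scipy, OpenCV 4.12 (cv2) and the standard library are available. Lean on these libraries where they do the work, as an engineer would, in place of code of your own. Each camera call takes 0.05 s, during which the arm holds its last target. There are 200 camera calls.

## Working session

There is one attempt and no reset: what is moved stays moved. The work goes in short steps, Python scripts to look and compute and a tool call to move; the robot and the scene stay as the last step left them, time stands still between calls to the robot, and variables do not carry over. Pictures are saved under pics/ and viewed, at most 10 in all, crops included, and the job is handed in when it is done.

Besides the shell and the picture viewer there is one more tool, called after "Call:" by a JSON object that holds its "fn" and its "kwargs", one argument or row to a line. step_arm: Moves the arm, as the interface text tells. Its arguments: {"type":"object","properties":{"steps":{"type":"array","items":{"type":"array","items":{"type":"number"}}},"newtons":{"type":"number"}},"required":["steps"]}

```bash
mkdir -p pics; python3 - <<'E'
from workcell import *
import cv2,numpy as np
for n in("side","top"):
    cv2.imwrite(f"pics/{n}0.png",camera(n)); c=calibration(n); print(n,{k:(np.round(v,4).tolist()) for k,v in c.items()})
o=get_obs(); print(o)
E
```

```text
side {'fx': 566.9534, 'fy': 566.9534, 'cx': 319.2947, 'cy': 236.242, 'cam_to_world': [[-0.9568, 0.2158, -0.195, 0.4592], [-0.2904, -0.6724, 0.6809, 0.7639], [0.0158, 0.708, 0.706, 0.9271], [0.0, 0.0, 0.0, 1.0]]}
top {'fx': 508.5714, 'fy': 508.5714, 'cx': 323.8541, 'cy': 238.6349, 'cam_to_world': [[-0.022, 0.9938, -0.1088, 0.5663], [-0.9995, -0.0193, 0.0261, 0.0472], [0.0238, 0.1093, 0.9937, 1.1419], [0.0, 0.0, 0.0, 1.0]]}
{'clock': 0.1, 'joints': array([ 1.41159676e+00,  2.55688340e-01,  1.07103180e-01, -3.97287623e-04,
       -1.42391954e+00, -2.84604894e-01]), 'qd': array([-0.00011345, -0.00063132,  0.00246337,  0.0016797 , -0.00138752,
       -0.00098314]), 'joint_efforts': array([-2.15901106e-03, -3.87606597e+01,  2.38473916e+01,  5.37782460e+00,
       -3.83784471e-03, -4.22328199e-07]), 'eef_pos': array([0.23593134, 0.49634585, 0.24447758]), 'tcp_rot': array([[ 9.03099570e-01, -4.29430707e-01, -6.58863478e-04],
       [-4.29431200e-01, -9.03098115e-01, -1.62445678e-03],
       [ 1.02573258e-04,  1.74998275e-03, -9.99998464e-01]]), 'force': array([ 0.36535913, -0.08916192,  0.65012759]), 'ft_torque': array([-0.05229927, -0.0017231 , -0.01574247]), 'grip_force': 0.0, 'width': 0.08537186006925852}
```

View pics/side0.png

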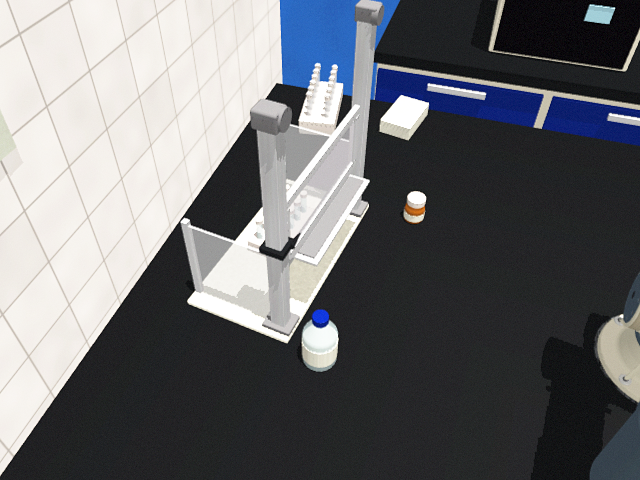

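View pics/top0.png

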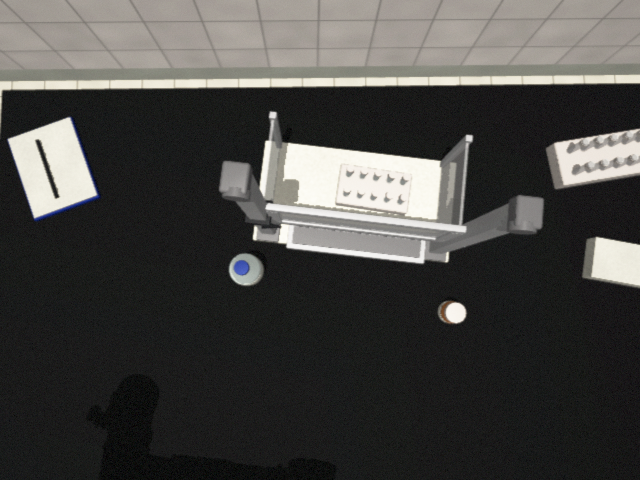

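The side view shows the left post with its collar near (280,246), and the lip running from about (318,262) to (368,180). The bottle is at (320,340) and the jar at (415,207). The top view shows the lip's front edge from (287,248) to (424,262), and the caps at (236,180) and (526,215).

```bash
python3 - <<'E'
import cv2
s=cv2.imread("pics/side0.png");t=cv2.imread("pics/top0.png")
cv2.imwrite("pics/s1.png",cv2.resize(s[165:285,235:385],None,fx=5,fy=5,interpolation=cv2.INTER_CUBIC))
cv2.imwrite("pics/t1.png",cv2.resize(t[130:290,210:470],None,fx=3,fy=3,interpolation=cv2.INTER_CUBIC))
E
```

```text
(no output)
```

View pics/s1.png

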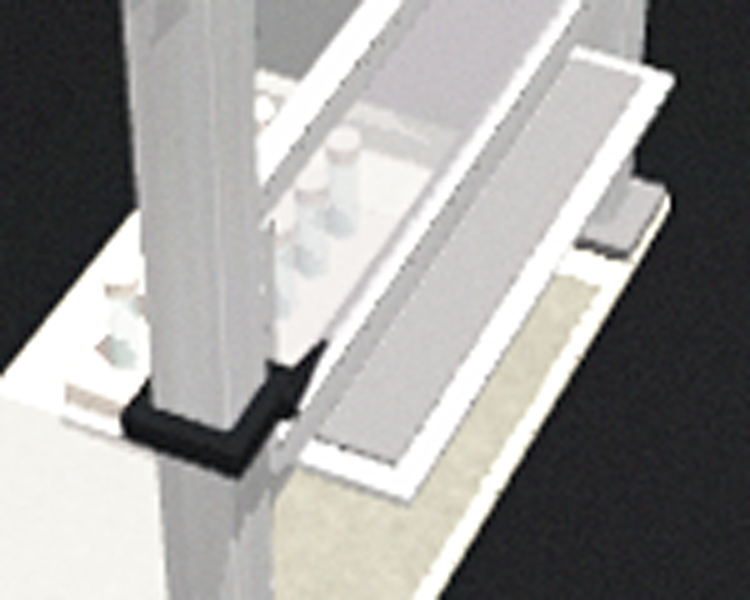

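View pics/t1.png

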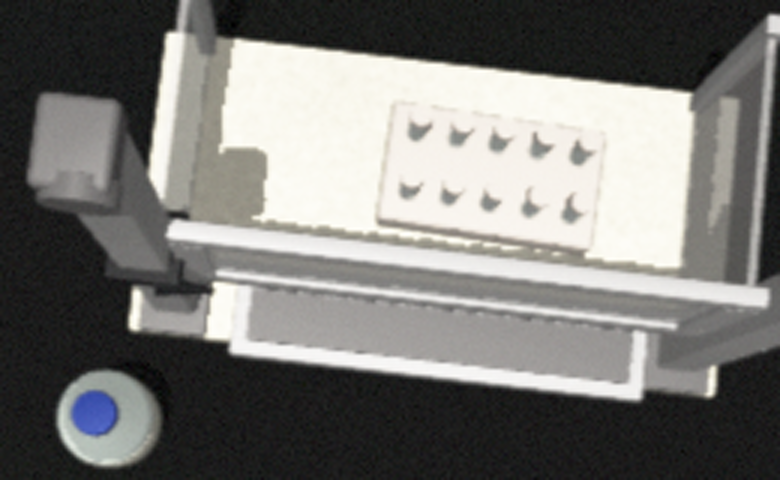

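The side crop shows the pointer tip at about (300,233.6) in full-image pixels and the collar's front corner at (283,256–260.6). The lip's front corners are at (317,264.5) and (370,180.6). The top crop shows the lip corners at (286.7,247.3) and (423.3,263), and the base front corners at (252.7,240) and (448,262).

```bash
cat >h.py <<'E'
from workcell import *
import numpy as np
from scipy.optimize import least_squares
def proj(n,P):
    c=calibration(n);T=np.linalg.inv(np.array(c["cam_to_world"]));p=T[:3,:3]@P+T[:3,3]
    return np.array([c["cx"]+c["fx"]*p[0]/-p[2],c["cy"]-c["fy"]*p[1]/-p[2]])
def ray(n,uv,z):
    c=calibration(n);T=np.array(c["cam_to_world"]);d=T[:3,:3]@[(uv[0]-c["cx"])/c["fx"],-(uv[1]-c["cy"])/c["fy"],-1]
    return T[:3,3]+d*(z-T[2,3])/d[2]
def W(s,p):
    c,q=np.cos(s[2]),np.sin(s[2]);return np.array([s[0]+c*p[0]-q*p[1],s[1]+q*p[0]+c*p[1],p[2]])
E
python3 - <<'E'
from h import *
# station params x,y,yaw, lip underside h, mark m
def f(s):
    h,m=s[3:];L=h+.008
    D=[("top",(-.03,.22,.012),(252.7,240)),("top",(-.03,-.22,.012),(448,262)),("side",(-.03,.22,.012),(288,338)),
       ("side",(-.052,.135,L),(316.3,263)),("side",(-.052,-.135,L),(370,180.6)),
       ("top",(-.052,.135,h+.004),(286.7,247.3)),("top",(-.052,-.135,h+.004),(423.3,263)),
       ("side",(-.022,.143,m+.003),(300,233.6)),("side",(-.023,.21,m-.007),(283,260.6))]
    return np.concatenate([proj(n,W(s,p))-uv for n,p,uv in D])
r=least_squares(f,[.7,0,0,.15,.2],loss="soft_l1");print(r.x.round(4));print(f(r.x).reshape(-1,2).round(1))
s=r.x;J=ray("top",(453,313),.065);B=ray("top",(242,268),.13);print("jar",J,"bottle",B)
print("edge",W(s,(-.052,0,s[3])),"mark",W(s,(-.022,.143,s[4])))
E
```

```text
[ 0.6897 -0.047  -0.13    0.1508  0.2319]
[[ 0.5  0.7]
 [ 0.9  0.2]
 [-1.4  3.4]
 [-0.   1.1]
 [-1.3 -1.2]
 [ 0.2  1.6]
 [ 1.2  1.1]
 [-0.8 -1.3]
 [-0.6  1.5]]
jar [ 0.52107691 -0.25012961  0.065     ] bottle [0.62167163 0.18415006 0.13      ]
edge [ 0.6381053  -0.04021086  0.15080999] mark [0.68638716 0.09769441 0.23187356]
```

Call:
{"fn": "step_arm", "kwargs": {
  "newtons": 20,
  "steps": [
    [0, 0, 0, 0, 0, 0, -0.157],
    [0, 0, 0, 0, 0, 0, -0.157],
    [0, 0, 0, 0, 0, 0.17, 0],
    [0, 0, 0, 0, 0, 0.17, 0],
    [0, 0, 0, 0, 0, 0.17, 0],
    [0, 0, 0, 0, 0, 0.17, 0],
    [0, 0, 0, 0, 0, 0.17, 0],
    [0, 0, 0, 0, 0, 0.17, 0]
  ]
}}

```text
clock: 1.1
eef_pos: [0.2355, 0.497, 0.2456]
tcp_rot: [[0.515, -0.128, 0.848], [-0.067, -0.992, -0.108], [0.855, -0.001, -0.519]]
force: [0.9, 0.6, -0.0]
width: -0.0003
grip_force: 0.0
```

```bash
python3 - <<'E'
import workcell
from workcell import *
print([n for n in dir(workcell) if n[0]!='_'], getattr(workcell,'tips_ahead',None))
o=get_obs();print(o['joints'].round(3),o['eef_pos'],o['tcp_rot'].round(3),o['width'])
E
```

```text
['MotionError', 'calibration', 'camera', 'get_obs', 'sign_off', 'tips_ahead'] 0.014
[ 1.858  0.332 -0.501  0.914 -1.418 -0.899] [0.23553782 0.49702965 0.24556671] [[ 0.515 -0.128  0.848]
 [-0.067 -0.992 -0.108]
 [ 0.855 -0.001 -0.519]] -0.0003489500285001231
```

Call:
{"fn": "step_arm", "kwargs": {
  "steps": [
    [0, 0, 0, 0, 0, 0.17, 0],
    [0, 0, 0, 0, 0, 0.17, 0],
    [0, 0, 0, 0, 0, 0.17, 0],
    [0, 0, 0, 0, 0, 0.17, 0],
    [0, 0, 0, 0, 0, 0, 0]
  ]
}}

```text
clock: 1.72
eef_pos: [0.2364, 0.4966, 0.2425]
tcp_rot: [[-0.129, -0.13, 0.983], [0.025, -0.991, -0.128], [0.991, 0.008, 0.131]]
force: [1.0, -0.9, -0.2]
width: -0.0002
grip_force: 0.0
```

```bash
python3 - <<'E'
from workcell import *
o=get_obs();print(o['joints'].round(3))
E
```

```text
[ 1.872  0.667 -0.685  1.176 -1.79  -1.36 ]
```

Call:
{"fn": "step_arm", "kwargs": {
  "steps": [
    [0, -0.01, 0.04, 0.03, 0, 0, 0],
    [0, -0.01, 0.04, 0.03, 0, 0, 0],
    [0, -0.01, 0.04, 0.03, 0, 0, 0],
    [0, -0.01, 0.04, 0.03, 0, 0, 0],
    [0, -0.01, 0.04, 0.03, 0, 0, 0],
    [0, -0.01, 0.04, 0.03, 0, 0, 0],
    [0, -0.01, 0.04, 0.03, 0, 0, 0],
    [0, -0.01, 0.04, 0.03, 0, 0, 0],
    [0, -0.01, 0.04, 0.03, 0, 0, 0],
    [0, -0.01, 0.04, 0.03, 0, 0, 0],
    [0, 0, 0, 0, 0, 0, 0]
  ]
}}

```text
clock: 3.1
eef_pos: [0.4993, 0.2442, 0.1892]
tcp_rot: [[-0.122, -0.334, 0.935], [0.013, -0.942, -0.335], [0.992, -0.029, 0.12]]
force: [0.1, 1.3, 0.4]
width: 0.0003
grip_force: 0.0
```

```bash
python3 - <<'E'
from workcell import *
o=get_obs();print(o['joints'].round(3))
E
```

```text
[ 1.068  0.637 -1.086  1.709 -1.713 -1.751]
```

The wrist roll has hit its limit at 1.71. I'll fit a kinematic model from the logged poses so I can pick a reachable pose.

```bash
cat >k.py <<'E'
import numpy as np, itertools
from scipy.spatial.transform import Rotation as Ro
from scipy.optimize import least_squares
from workcell import get_obs
o=get_obs()
Q=np.array([[1.41159676,.25568834,.10710318,-.000397,-1.42391954,-.28460489],[1.858,.332,-.501,.914,-1.418,-.899],[1.872,.667,-.685,1.176,-1.79,-1.36],[1.068,.637,-1.086,1.709,-1.713,-1.751]])
P=np.array([[.23593,.49635,.24448],[.23554,.49703,.24557],[.2364,.4966,.2425],[.4993,.2442,.1892]])
RR=np.array([[[.9031,-.42943,-.00066],[-.42943,-.9031,-.00162],[.0001,.00175,-1]],[[.515,-.128,.848],[-.067,-.992,-.108],[.855,-.001,-.519]],[[-.129,-.13,.983],[.025,-.991,-.128],[.991,.008,.131]],[[-.122,-.334,.935],[.013,-.942,-.335],[.992,-.029,.12]]])
r=lambda a,t:Ro.from_euler(a,t).as_matrix()
def fkR(q,s,s6='x'):
    return [r('z',q[0]),r('y',s[0]*q[1]),r('y',s[1]*q[2]),r('x',s[2]*q[3]),r('y',s[3]*q[4]),r(s6,s[4]*q[5])]
if __name__=="__main__":
    res=[]
    for s in itertools.product((1,-1),repeat=5):
      for s6 in 'xz':
       for a4 in 'xz':
        Cs=[]
        for q,R in zip(Q,RR):
            M=[r('z',q[0]),r('y',s[0]*q[1]),r('y',s[1]*q[2]),r(a4,s[2]*q[3]),r('y',s[3]*q[4]),r(s6,s[4]*q[5])]
            Cs.append(np.linalg.multi_dot(M).T@R)
        e=max(np.linalg.norm(c-Cs[0]) for c in Cs); res.append((e,s,a4,s6,Cs[0].round(2).tolist()))
    res.sort(key=lambda t:t[0]); [print(x) for x in res[:3]]
E
python3 k.py
```

```text
(np.float64(0.0016274985747390183), (1, -1, -1, -1, -1), 'x', 'x', [[0.0, -0.0, 1.0], [-1.0, -0.0, 0.0], [0.0, -1.0, 0.0]])
(np.float64(0.8799624566123693), (1, -1, -1, 1, 1), 'x', 'x', [[-0.08, -0.28, -0.96], [-1.0, 0.01, 0.08], [-0.01, 0.96, -0.28]])
(np.float64(1.125556789554265), (-1, 1, -1, -1, 1), 'x', 'x', [[-0.08, -0.28, 0.96], [-0.85, 0.53, 0.08], [-0.53, -0.8, -0.28]])
```

```bash
cat >>k.py <<'E'
S=(1,-1,-1,-1,-1); C=np.array([[0,0,1.],[-1,0,0],[0,-1,0]])
def fk(q,p):
    A=fkR(q,S); d1,a1,L2z,L2x,L3x,L3z,y3,y4,z4,t,y5,z5=p
    v=A[4]@(A[5]@np.array([t,0,0])+[0,y5,z5])
    v=A[3]@(v+[0,y4,z4])
    v=A[2]@(v+[L3x,y3,L3z]); v=A[1]@(v+[L2x,0,L2z]); v=A[0]@(v+[a1,0,d1])
    return v,np.linalg.multi_dot(A)@C
p0=np.array([.2,0,.3,0,.3,0,0,0,0,.2,0,0])
def fit(reg=1e-3):
    f=lambda p:np.concatenate([np.concatenate([fk(q,p)[0]-x for q,x in zip(Q,P)]),reg*(p-p0)])
    return least_squares(f,p0,xtol=1e-14,ftol=1e-14)
if __name__=="__main__":
    for reg in(1e-3,1e-2):
        s=fit(reg); print(s.x.round(3),np.abs(s.fun[:12]).max())
E
python3 k.py|tail -2
```

```text
[ 0.15   0.003  0.517 -0.001  0.4    0.    -0.    -0.077 -0.003  0.345
 -0.077  0.   ] 0.00027449216348671146
```

```bash
cat >>k.py <<'E'
LO=np.array([-2.95,-1.21,-1.09,-2.87,-2.94,-3.05])+.06; HI=np.array([2.95,1.97,1.5,1.71,-.07,3.05])-.06
def Rt(yaw,pitch,roll=0):
    z=np.array([np.cos(pitch)*np.cos(yaw),np.cos(pitch)*np.sin(yaw),np.sin(pitch)])
    y=np.cross(z,[0,0,1]);y/=np.linalg.norm(y);x=np.cross(y,z);return np.c_[x,y,z]@r('z',roll)
def ik(T,R,q0,p):
    def f(q):
        v,M=fk(q,p);return np.concatenate([(v-T)*5,(M-R).ravel()])
    s=least_squares(f,np.clip(q0,LO+1e-3,HI-1e-3),bounds=(LO,HI));return s.x,np.abs(s.fun).max()
def elbow(q,p):
    A=fkR(q,S);e=A[0]@(A[1]@np.array([p[3],0,p[2]])+[p[1],0,p[0]]);w=e+A[0]@A[1]@A[2]@np.array([p[4],0,0]);w2=w+A[0]@A[1]@A[2]@A[3]@np.array([0,p[7]+p[10],0]);return e,w,w2
E
cat >t.py <<'E'
from k import *
p=fit().x;rng=np.random.default_rng(0)
tip0=np.array([.645,-.04,.135])
for yaw in(-.6,-.3,-.13,0.1,.4):
  for pit in(-.3,-.15,0,.15):
    sols=[]
    for k in range(14):
        R=Rt(yaw,pit,0 if k%2 else np.pi)
        T=tip0-.014*R[:,2]
        q,e=ik(T,R,LO+(HI-LO)*rng.random(6),p)
        if e<.005 and not any(np.abs(q-s).max()<.05 for s in sols):
            sols.append(q)
            q2,e2=ik(T+[0,0,.09],R,q,p); E=elbow(q,p)
            print(yaw,pit,q.round(2),"end ok" if e2<.005 else "END BAD %.3f"%e2,[x.round(2).tolist() for x in E[1:]])
E
python3 t.py
```

```text
-0.13 -0.3 [-0.47  0.34 -0.84 -2.73 -0.91 -1.73] end ok [[0.29, -0.15, 0.27], [0.3, 0.0, 0.24]]
-0.13 -0.3 [-0.47  0.34 -0.84 -2.73 -0.91  1.41] end ok [[0.29, -0.15, 0.27], [0.3, 0.0, 0.24]]
-0.13 -0.15 [-0.5   0.54 -0.93 -2.77 -1.33  1.53] end ok [[0.27, -0.15, 0.2], [0.29, 0.01, 0.19]]
-0.13 -0.15 [-0.5   0.54 -0.93 -2.77 -1.33 -1.61] end ok [[0.27, -0.15, 0.2], [0.29, 0.01, 0.19]]
-0.13 0 [-0.5   0.77 -0.95 -2.76 -1.7   1.62] end ok [[0.27, -0.15, 0.13], [0.29, 0.01, 0.14]]
-0.13 0.15 [-0.49  0.96 -0.91 -2.75 -2.   -1.46] end ok [[0.27, -0.15, 0.06], [0.29, 0.01, 0.08]]
-0.13 0.15 [-0.49  0.96 -0.91 -2.75 -2.    1.69] end ok [[0.27, -0.15, 0.06], [0.29, 0.01, 0.08]]
0.1 -0.3 [-0.55  0.32 -0.64 -2.23 -0.83  1.08] end ok [[0.34, -0.21, 0.31], [0.3, -0.07, 0.24]]
0.1 -0.3 [-0.55  0.32 -0.64 -2.23 -0.83 -2.06] end ok [[0.34, -0.21, 0.31], [0.3, -0.07, 0.24]]
0.1 -0.15 [-0.63  0.5  -0.73 -2.35 -1.18  1.33] end ok [[0.31, -0.22, 0.23], [0.29, -0.08, 0.19]]
0.1 -0.15 [-0.63  0.5  -0.73 -2.35 -1.18 -1.81] end ok [[0.31, -0.22, 0.23], [0.29, -0.08, 0.19]]
0.1 0 [-0.65  0.7  -0.76 -2.39 -1
[... 416 characters left out ...]
.35], [0.33, -0.17, 0.24]]
0.4 -0.3 [-0.58  0.38 -0.41 -1.78 -0.94  0.76] end ok [[0.4, -0.26, 0.35], [0.33, -0.17, 0.24]]
0.4 -0.15 [-0.66  0.51 -0.46 -1.92 -1.17  1.01] end ok [[0.38, -0.29, 0.27], [0.32, -0.18, 0.19]]
0.4 -0.15 [-0.66  0.51 -0.46 -1.92 -1.17 -2.14] end ok [[0.38, -0.29, 0.27], [0.32, -0.18, 0.19]]
0.4 0 [-0.71  0.66 -0.49 -2.   -1.39  1.19] end ok [[0.37, -0.31, 0.19], [0.31, -0.18, 0.14]]
0.4 0 [-0.71  0.66 -0.49 -2.   -1.39 -1.95] end ok [[0.37, -0.31, 0.19], [0.31, -0.18, 0.14]]
0.4 0.15 [-0.72  0.82 -0.48 -2.05 -1.6   1.33] end ok [[0.37, -0.32, 0.12], [0.32, -0.18, 0.08]]
0.4 0.15 [-0.72  0.82 -0.48 -2.05 -1.6  -1.82] end ok [[0.37, -0.32, 0.12], [0.32, -0.18, 0.08]]
```

```bash
python3 - <<'E'
from sim import *
A=[[0,.004,0,0,0,-.141,0]]*12
B=[[0,-.015,.048,-.005,0,0,0]]*12
B2=[[0,0,0,0,0,0,.18]]*15
C=[[0,0,0,0,0,-.13,0]]*12
sim(A+B+B2+C)
E
```

```text
0 [ 1.11  0.52 -1.03  1.65 -1.54 -1.58] T [0.499 0.244 0.193] z [ 0.94 -0.33 -0.02] y [-0.33 -0.94 -0.03] dq 0.17 e 0.040 w [0.18 0.38 0.2 ]
1 [ 1.1   0.39 -1.03  1.65 -1.39 -1.44] T [0.499 0.244 0.197] z [ 0.93 -0.33 -0.16] y [-0.33 -0.94 -0.03] dq 0.15 e 0.028 w [0.18 0.37 0.26]
2 [ 1.06  0.28 -1.01  1.65 -1.23 -1.31] T [0.499 0.244 0.201] z [ 0.9  -0.31 -0.3 ] y [-0.33 -0.94 -0.03] dq 0.16 e 0.007 w [0.19 0.36 0.31]
5 [ 1.03  0.09 -0.81  1.2  -0.9  -0.72] T [0.504 0.242 0.212] z [ 0.71 -0.23 -0.66] y [-0.33 -0.94 -0.03] dq 0.22 e 0.000 w [0.26 0.32 0.44]
6 [ 1.02  0.08 -0.69  0.96 -0.88 -0.47] T [0.507 0.241 0.215] z [ 0.62 -0.2  -0.76] y [-0.33 -0.94 -0.03] dq 0.25 e 0.000 w [0.29 0.31 0.48]
7 [ 0.99  0.09 -0.55  0.71 -0.9  -0.21] T [0.509 0.24  0.218] z [ 0.51 -0.16 -0.85] y [-0.33 -0.94 -0.03] dq 0.26 e 0.000 w [0.33 0.29 0.51]
8 [ 0.93  0.11 -0.38  0.48 -0.97  0.03] T [0.513 0.239 0.22 ] z [ 0.39 -0.11 -0.91] y [-0.33 -0.94 -0.03] dq 0.25 e 0.000 w [0.37 0.28 0.54]
11 [ 0.68  0.3   0.11 -0.02 -1.36  0.55] T [0.523 0.235 0.223] z [ 0.01  0.03 -1.  ] y [-0.33 -0.94 -0.03] dq 0.1
[... 1243 characters left out ...]
.98] T [ 0.161 -0.249  0.267] z [ 0.01  0.03 -1.  ] y [-0.1   0.99  0.03] dq 0.18 e 0.000 w [ 0.16 -0.26  0.62]
41 [-0.92 -0.33 -0.33 -0.36 -1.38 -0.53] T [ 0.161 -0.249  0.267] z [ 0.39  0.06 -0.92] y [-0.1   0.99  0.03] dq 0.18 e 0.000 w [ 0.03 -0.27  0.59]
44 [-1.49 -0.22 -0.31 -0.79 -1.54  0.06] T [ 0.161 -0.249  0.267] z [ 0.71  0.09 -0.7 ] y [-0.1   0.99  0.03] dq 0.18 e 0.000 w [-0.09 -0.28  0.51]
47 [-1.85 -0.01 -0.38 -1.06 -1.76  0.47] T [ 0.161 -0.249  0.267] z [ 0.92  0.1  -0.38] y [-0.1   0.99  0.03] dq 0.12 e 0.000 w [-0.16 -0.29  0.4 ]
50 [-1.98  0.29 -0.48 -1.2  -1.93  0.81] T [ 0.161 -0.249  0.267] z [0.99 0.1  0.  ] y [-0.1   0.99  0.03] dq 0.11 e 0.000 w [-0.19 -0.28  0.27]
```

Call:
{"fn": "step_arm", "kwargs": {
  "steps": [
    [0, 0.004, 0, 0, 0, -0.141, 0],
    [0, 0.004, 0, 0, 0, -0.141, 0],
    [0, 0.004, 0, 0, 0, -0.141, 0],
    [0, 0.004, 0, 0, 0, -0.141, 0],
    [0, 0.004, 0, 0, 0, -0.141, 0],
    [0, 0.004, 0, 0, 0, -0.141, 0],
    [0, 0.004, 0, 0, 0, -0.141, 0],
    [0, 0.004, 0, 0, 0, -0.141, 0],
    [0, 0.004, 0, 0, 0, -0.141, 0],
    [0, 0.004, 0, 0, 0, -0.141, 0],
    [0, 0.004, 0, 0, 0, -0.141, 0],
    [0, 0.004, 0, 0, 0, -0.141, 0]
  ]
}}

```text
clock: 4.6
eef_pos: [0.5179, 0.2422, 0.2252]
tcp_rot: [[0.945, -0.326, 0.01], [-0.326, -0.945, 0.032], [-0.001, -0.034, -0.999]]
force: [0.7, 0.2, 0.5]
width: -0.0001
grip_force: 0.0
```

```bash
python3 - <<'E'
from sim import *
B=[[0,.007,.049,-.005,0,0,0]]*12
B2=[[0,0,0,0,0,0,.18]]*15
C=[[0,0,0,0,0,-.13,0]]*12
D=[[0,0,.036,.026,0,0,0]]*8+[[0,.03,0,0,0,0,0]]*4
sim(B+B2+C+D)
E
```

```text
2 [ 0.49  0.15 -0.05 -0.02 -1.35  0.75] T [0.49  0.096 0.235] z [ 0.01  0.03 -1.  ] y [-0.33 -0.94 -0.03] dq 0.08 e 0.000 w [0.49 0.08 0.58]
5 [ 0.21  0.08 -0.09 -0.03 -1.38  1.04] T [ 0.462 -0.05   0.245] z [ 0.01  0.03 -1.  ] y [-0.33 -0.94 -0.03] dq 0.10 e 0.000 w [ 0.46 -0.06  0.59]
8 [-0.12  0.11 -0.04 -0.03 -1.42  1.36] T [ 0.433 -0.196  0.255] z [ 0.01  0.03 -1.  ] y [-0.33 -0.94 -0.03] dq 0.11 e 0.000 w [ 0.43 -0.21  0.6 ]
11 [-0.43  0.22  0.13 -0.03 -1.48  1.67] T [ 0.405 -0.343  0.265] z [ 0.01  0.03 -1.  ] y [-0.33 -0.94 -0.03] dq 0.10 e 0.000 w [ 0.4  -0.35  0.61]
14 [-0.43  0.22  0.13 -0.03 -1.48  1.13] T [ 0.405 -0.343  0.265] z [ 0.01  0.03 -1.  ] y [-0.77 -0.64 -0.03] dq 0.18 e 0.000 w [ 0.4  -0.35  0.61]
17 [-0.43  0.22  0.13 -0.03 -1.48  0.59] T [ 0.405 -0.343  0.265] z [ 0.01  0.03 -1.  ] y [-0.99 -0.16 -0.01] dq 0.18 e 0.000 w [ 0.4  -0.35  0.61]
20 [-0.43  0.22  0.13 -0.03 -1.48  0.05] T [ 0.405 -0.343  0.265] z [ 0.01  0.03 -1.  ] y [-0.93  0.37  0.  ] dq 0.18 e 0.000 w [ 0.4  -0.35  0.61]
23 [-0.43  0.22  0.13 -0.03 -1.48 -0.49] T [ 0.405 -0.343  0.265] z [ 0.0
[... 691 characters left out ...]
.59 -1.55  0.66] T [ 0.405 -0.343  0.265] z [0.99 0.11 0.  ] y [-0.11  0.99  0.03] dq 0.14 e 0.000 w [ 0.06 -0.38  0.27]
41 [-1.22  0.22 -0.56 -1.74 -1.4   0.76] T [ 0.471 -0.227  0.269] z [0.99 0.11 0.  ] y [-0.11  0.99  0.03] dq 0.08 e 0.000 w [ 0.12 -0.26  0.27]
44 [-0.93  0.14 -0.7  -1.99 -1.22  0.88] T [ 0.537 -0.111  0.272] z [0.99 0.11 0.  ] y [-0.11  0.99  0.03] dq 0.11 e 0.000 w [ 0.19 -0.15  0.27]
47 [-0.71  0.26 -0.8  -2.26 -1.23  1.15] T [ 0.58  -0.033  0.245] z [0.99 0.11 0.  ] y [-0.11  0.99  0.03] dq 0.13 e 0.000 w [ 0.23 -0.07  0.25]
50 [-0.72  0.66 -0.87 -2.31 -1.55  1.51] T [ 0.58  -0.03   0.155] z [0.99 0.11 0.  ] y [-0.11  0.99  0.03] dq 0.14 e 0.000 w [ 0.23 -0.07  0.15]
```

Call:
{"fn": "step_arm", "kwargs": {
  "steps": [
    [0, 0.007, 0.049, -0.005, 0, 0, 0],
    [0, 0.007, 0.049, -0.005, 0, 0, 0],
    [0, 0.007, 0.049, -0.005, 0, 0, 0],
    [0, 0.007, 0.049, -0.005, 0, 0, 0],
    [0, 0.007, 0.049, -0.005, 0, 0, 0],
    [0, 0.007, 0.049, -0.005, 0, 0, 0],
    [0, 0.007, 0.049, -0.005, 0, 0, 0],
    [0, 0.007, 0.049, -0.005, 0, 0, 0],
    [0, 0.007, 0.049, -0.005, 0, 0, 0],
    [0, 0.007, 0.049, -0.005, 0, 0, 0],
    [0, 0.007, 0.049, -0.005, 0, 0, 0],
    [0, 0.007, 0.049, -0.005, 0, 0, 0]
  ]
}}

```text
clock: 6.1
eef_pos: [0.4025, -0.3446, 0.2693]
tcp_rot: [[0.945, -0.327, 0.015], [-0.328, -0.945, 0.022], [0.007, -0.026, -1.0]]
force: [0.9, 0.1, -0.1]
width: -0.0
grip_force: 0.0
```

Call:
{"fn": "step_arm", "kwargs": {
  "steps": [
    [0, 0, 0, 0, 0, 0, 0.18],
    [0, 0, 0, 0, 0, 0, 0.18],
    [0, 0, 0, 0, 0, 0, 0.18],
    [0, 0, 0, 0, 0, 0, 0.18],
    [0, 0, 0, 0, 0, 0, 0.18],
    [0, 0, 0, 0, 0, 0, 0.18],
    [0, 0, 0, 0, 0, 0, 0.18],
    [0, 0, 0, 0, 0, 0, 0.18],
    [0, 0, 0, 0, 0, 0, 0.18],
    [0, 0, 0, 0, 0, 0, 0.18],
    [0, 0, 0, 0, 0, 0, 0.18],
    [0, 0, 0, 0, 0, 0, 0.18]
  ]
}}

```text
clock: 7.6
eef_pos: [0.403, -0.343, 0.2691]
tcp_rot: [[-0.801, -0.599, 0.014], [-0.598, 0.801, 0.022], [-0.025, 0.009, -1.0]]
force: [0.1, 0.7, -1.0]
width: 0.0001
grip_force: 0.0
```

Call:
{"fn": "step_arm", "kwargs": {
  "steps": [
    [0, 0, 0, 0, 0, 0, 0.18],
    [0, 0, 0, 0, 0, 0, 0.18],
    [0, 0, 0, 0, 0, 0, 0.18],
    [0, 0, 0, 0, 0, -0.13, 0],
    [0, 0, 0, 0, 0, -0.13, 0],
    [0, 0, 0, 0, 0, -0.13, 0],
    [0, 0, 0, 0, 0, -0.13, 0],
    [0, 0, 0, 0, 0, -0.13, 0],
    [0, 0, 0, 0, 0, -0.13, 0],
    [0, 0, 0, 0, 0, -0.13, 0],
    [0, 0, 0, 0, 0, -0.13, 0],
    [0, 0, 0, 0, 0, -0.13, 0]
  ]
}}

```text
clock: 9.1
eef_pos: [0.4025, -0.3441, 0.2702]
tcp_rot: [[-0.374, -0.104, 0.922], [-0.027, 0.995, 0.101], [-0.927, 0.013, -0.374]]
force: [-0.7, 0.3, -1.2]
width: -0.0004
grip_force: 0.0
```

Call:
{"fn": "step_arm", "kwargs": {
  "steps": [
    [0, 0, 0, 0, 0, -0.13, 0],
    [0, 0, 0, 0, 0, -0.13, 0],
    [0, 0, 0, 0, 0, -0.13, 0],
    [0, 0, 0.036, 0.026, 0, 0, 0],
    [0, 0, 0.036, 0.026, 0, 0, 0],
    [0, 0, 0.036, 0.026, 0, 0, 0],
    [0, 0, 0.036, 0.026, 0, 0, 0],
    [0, 0, 0, 0, 0, 0, 0]
  ]
}}

```text
clock: 10.1
eef_pos: [0.491, -0.1867, 0.2717]
tcp_rot: [[-0.001, -0.107, 0.994], [0.017, 0.994, 0.107], [-1.0, 0.017, 0.001]]
force: [-0.4, 0.8, 0.9]
width: -0.0001
grip_force: 0.0
```

Call:
{"fn": "step_arm", "kwargs": {
  "steps": [
    [0, 0, 0.036, 0.02, 0, 0, 0],
    [0, 0, 0.036, 0.02, 0, 0, 0],
    [0, 0, 0.036, 0.02, 0, 0, 0],
    [0, 0.02, 0.03, 0.02, 0, 0, 0],
    [0, 0.026, 0, 0, 0, 0, 0],
    [0, 0.026, 0, 0, 0, 0, 0],
    [0, 0.026, 0, 0, 0, 0, 0],
    [0, 0.026, 0, 0, 0, 0, 0],
    [0, 0.026, 0, 0, 0, 0, 0],
    [0, 0, 0, 0, 0, 0, 0]
  ]
}}

```text
clock: 11.35
eef_pos: [0.556, -0.0417, 0.1209]
tcp_rot: [[-0.005, -0.104, 0.995], [0.024, 0.994, 0.104], [-1.0, 0.024, -0.003]]
force: [0.5, 0.5, 0.4]
width: 0.0002
grip_force: 0.0
```

```bash
python3 - <<'E'
from h import *
import cv2
im=camera("side");cv2.imwrite("pics/s2.png",cv2.resize(im[150:350,230:480],None,fx=3,fy=3,interpolation=cv2.INTER_CUBIC))
o=get_obs();print(o['joints'].round(3),o['eef_pos'],o['force'])
E
```

```text
[-0.796  0.827 -0.897 -2.236 -1.665  1.668] [ 0.55574617 -0.04150084  0.12283746] [0.27237631 0.07289866 0.81093395]
```

View pics/s2.png

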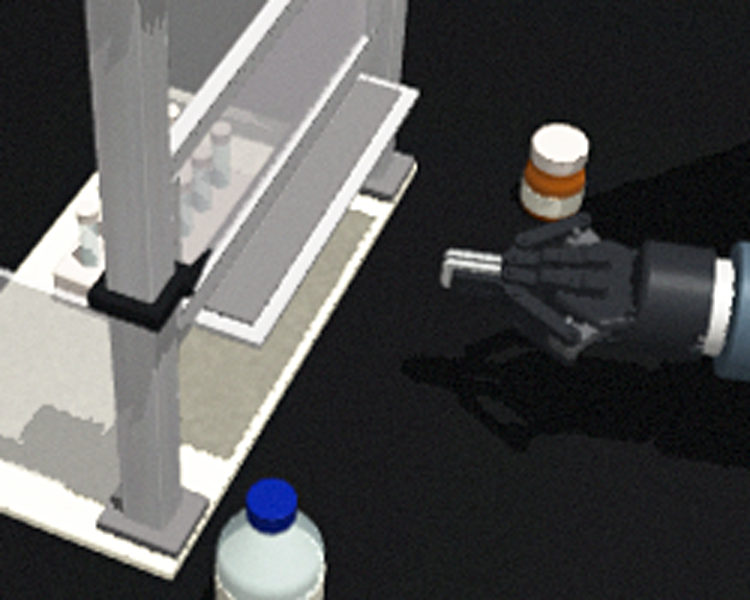

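The pads are horizontal in front of the lip, with the fingertip at crop (443,265) and the bottle and jar clear. I'll go in under the lip and start rising.

Call:
{"fn": "step_arm", "kwargs": {
  "steps": [
    [0, 0, 0, 0.018, 0, 0, 0],
    [0, 0, 0, 0.018, 0, 0, 0],
    [0, 0, 0, 0.018, 0, 0, 0],
    [0, 0, 0, 0.018, 0, 0, 0],
    [0, 0, 0, 0.017, 0, 0, 0],
    [0, 0, 0, 0, 0, 0, 0]
  ]
}}

```text
clock: 12.15
eef_pos: [0.6447, -0.0317, 0.1241]
tcp_rot: [[-0.001, -0.104, 0.995], [0.021, 0.994, 0.104], [-1.0, 0.021, 0.002]]
force: [-0.1, -0.6, 1.0]
width: -0.0001
grip_force: 0.0
```

Call:
{"fn": "step_arm", "kwargs": {
  "steps": [
    [0, -0.004, 0, 0, 0, 0, 0],
    [0, -0.004, 0, 0, 0, 0, 0],
    [0, -0.003, 0, 0, 0, 0, 0],
    [0, -0.003, 0, 0, 0, 0, 0],
    [0, 0, 0, 0, 0, 0, 0]
  ]
}}

```text
clock: 12.78
eef_pos: [0.6438, -0.0326, 0.1378]
tcp_rot: [[-0.002, -0.103, 0.995], [0.022, 0.994, 0.103], [-1.0, 0.022, 0.0]]
force: [-0.9, 0.1, 0.0]
width: 0.0
grip_force: 0.0
```

Call:
{"fn": "step_arm", "kwargs": {
  "steps": [
    [0, -0.003, 0, 0, 0, 0, 0],
    [0, -0.003, 0, 0, 0, 0, 0],
    [0, -0.003, 0, 0, 0, 0, 0],
    [0, 0, 0, 0, 0, 0, 0]
  ]
}}

```text
clock: 13.28
eef_pos: [0.6438, -0.0326, 0.1468]
tcp_rot: [[-0.002, -0.103, 0.995], [0.022, 0.994, 0.103], [-1.0, 0.022, 0.0]]
force: [0.6, -0.2, -2.0]
width: 0.0001
grip_force: 1.0
```

Call:
{"fn": "step_arm", "kwargs": {
  "steps": [
    [0, -0.004, 0, 0, 0, 0, 0],
    [0, -0.005, 0, 0, 0, 0, 0],
    [0, -0.005, 0, 0, 0, 0, 0],
    [0, -0.005, 0, 0, 0, 0, 0],
    [0, -0.005, 0, 0, 0, 0, 0],
    [0, -0.005, 0, 0, 0, 0, 0],
    [0, -0.005, 0, 0, 0, 0, 0],
    [0, -0.005, 0, 0, 0, 0, 0],
    [0, -0.005, 0, 0, 0, 0, 0],
    [0, -0.003, 0, 0, 0, 0, 0],
    [0, 0, 0, 0, 0, 0, 0]
  ]
}}

```text
clock: 14.65
eef_pos: [0.6442, -0.0342, 0.1943]
tcp_rot: [[-0.001, -0.102, 0.995], [0.022, 0.994, 0.102], [-1.0, 0.022, 0.002]]
force: [-0.9, 0.1, -1.7]
width: -0.0
grip_force: 0.7
```

```bash
python3 - <<'E'
from h import *
import cv2
im=camera("side");cv2.imwrite("pics/s3.png",im);cv2.imwrite("pics/s3c.png",cv2.resize(im[150:270,250:400],None,fx=5,fy=5,interpolation=cv2.INTER_CUBIC))
o=get_obs();print(o['joints'].round(3),o['eef_pos'],o['force'])
E
```

```text
[-0.611  0.496 -0.732 -2.399 -1.315  1.319] [ 0.64433065 -0.03438123  0.19424806] [-1.25482497  0.20641403 -0.03995605]
```

View pics/s3c.png

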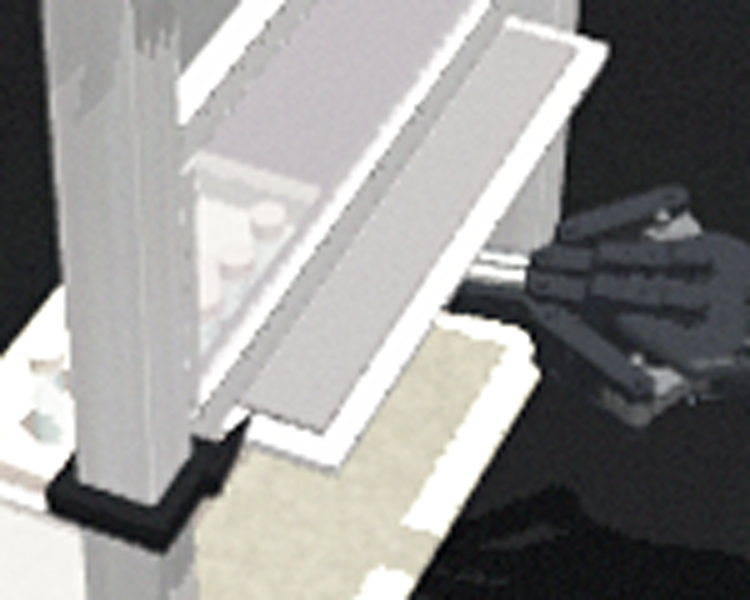

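The lip has risen, with its front-left corner at about (317,244), and the pointer tip is at (299.5,234). I'll zoom in on the pair.

```bash
python3 - <<'E'
import cv2
im=cv2.imread("pics/s3.png");cv2.imwrite("pics/s3z.png",cv2.resize(im[220:265,258:328],None,fx=11,fy=11,interpolation=cv2.INTER_CUBIC))
E
```

```text
(no output)
```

View pics/s3z.png

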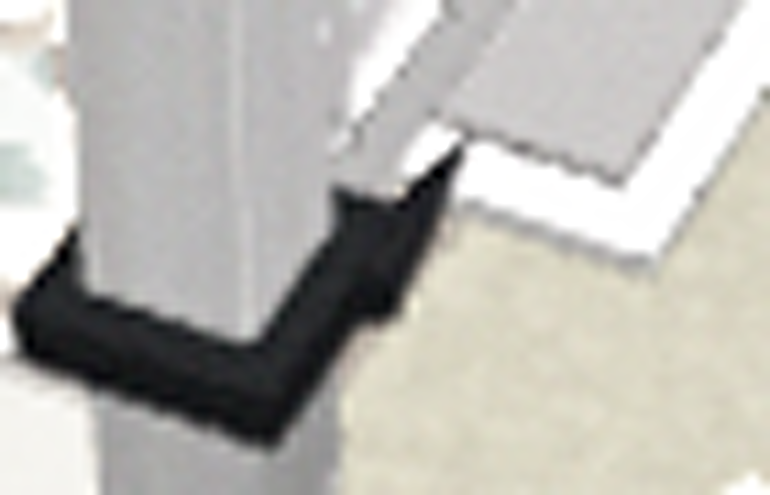

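```bash
cat >m.py <<'E'
from h import *
s0=np.array([.6897,-.047,-.13])
def solve(lip,tip,col,col2,right,pr=1):
    D=lambda h,m:[((-.052,.135,h),lip),((-.022,.143,m),tip),((-.023,.21,m-.007),col),((.023,.21,m-.007),col2),((-.052,-.135,h+.008),right)]
    f=lambda s:np.concatenate([(proj("side",W(s,p))-uv) for p,uv in D(s[3],s[4])]+[(s[:3]-s0)/[.003,.003,.01]*pr])
    r=least_squares(f,[*s0,.2,.23]);return r.x,f(r.x)[:10].reshape(-1,2)
if __name__=="__main__":
    x,e=solve((316.6,244.1),(299.5,233.5),(282.1,260.2),(259.4,251.4),(371.2,159));print(x.round(4),x[4]-x[3]);print(e.round(1))
E
python3 m.py
```

```text
[ 0.6894 -0.0491 -0.1335  0.2065  0.2328] 0.026380310626358955
[[ 0.2  1. ]
 [-0.  -1.2]
 [ 0.5  0.5]
 [-1.   0.8]
 [ 0.1 -1. ]]
```

```bash
python3 - <<'E'
from h import *
import cv2
a=cv2.imread("pics/side0.png").astype(float);b=cv2.imread("pics/s3.png").astype(float)
g=((a+b)/2).mean(2);gb=b.mean(2)
s=np.array([.6894,-.0491,-.1335])
def cross(col,r0,r1,th):  # last dark->bright crossing going down
    v=g[r0:r1,col];i=[k for k in range(len(v)-1) if v[k]<th<=v[k+1]][-1];return r0+i+(th-v[i])/(v[i+1]-v[i])
def line(p,q,n=400):
    A,B=np.array(p),np.array(q);return np.array([proj("side",W(s,A+(B-A)*t)) for t in np.linspace(0,1,n)])
def off(cols,rows,L): # measured row - projected row
    o=np.argsort(L[:,0]);return np.array(rows)-np.interp(cols,L[o,0],L[o,1])
m,h=.2328,.2065
c1=list(range(263,280,2));r1=[cross(c,240,268,110) for c in c1]
print("collar side",off(c1,r1,line((-.023,.21,m-.007),(.023,.21,m-.007))).round(2))
c2=list(range(284,290));r2=[cross(c,240,264,90) for c in c2]
print("collar front",off(c2,r2,line((-.023,.21,m-.007),(-.023,.164,m-.007))).round(2))
for c in(304,308,312): print(c,gb[232:250,c].round().astype(int))
for c in(322,330,340): print(c,gb[205:245,c].round().astype(int))
print("lip end",line((-.052,.135,h),(-.022,.135,h),3).round(1).tolist(),"top",line((-.052,.135,h+.008),(-.022,.135,h+.008),3).round(1).tolist())
print("front",line((-.052,.135,h),(-.052,.035,h),4).round(1).tolist())
for r in range(229,240): print(r,g[r,292:306].round().astype(int))
print(proj("side",W(s,(-.022,.143,m))))
E
```

```text
collar side [-0.12 -0.09  0.1   0.27 -0.01 -0.05  0.16 -0.13  0.2 ]
collar front [-0.48 -0.32 -0.35 -0.41 -0.65 -0.82]
304 [186 154 253 255 255 255 254 196 177 195 209 204 206 210 206 211 208 207]
308 [205 191 172 252 255 254 254 255 232 183 182 207 209 210 215 211 213 211]
312 [201 205 196 154 198 255 255 254 255 251 183 175 194 211 209 211 211 211]
322 [201 202 202 203 202 203 205 203 202 203 201 200 203 202 202 203 203 201
 181 173 239 255 255 255 254 254 254 254 255 255 238 186 186 196 204 205
 201 208 209 208]
330 [206 203 206 204 204 198 192 196 239 255 255 255 254 254 254 255 255 251
 192 181 194 207 209 211 211 210 212 206 206 207 204 202 205 206 211 213
 213 209 208 204]
340 [255 255 255 187 118  41  22  56 244 255 255 201 209 211 211 209 204 206
 208 204 206 209 205 207 207 206 204 205 205 204 202 201 195 248 255 255
 255 255 255 255]
lip end [[316.8, 245.1], [309.2, 242.5], [301.6, 240.0]] top [[316.9, 242.0], [309.2, 239.4], [301.6, 236.8]]
front [[316.8, 245.1], [324.5, 233.2], [331.9, 221.8], [339.0, 210.8]]
229 [208 213 214 215 211 209 218 222 215 198 201 210 224 228]
230 [214 215 216 213 209 199 217 210 200 201 212 223 227 230]
231 [213 213 213 212 222 238 219 192 176 198 214 223 231 230]
232 [214 214 212 219 245 248 240 207 159 185 207 207 220 208]
233 [213 212 215 239 249 245 214  78 166 243 254 235 201 146]
234 [214 212 226 250 244 174  62  53 190 255 255 255 206 202]
235 [213 215 232 246 182  29  27 123 250 255 255 240 219 223]
236 [218 218 211 141  23  32  54 197 255 255 252 213 221 222]
237 [213 212 174  23  37  38 101 235 255 255 217 209 224 221]
238 [ 78  98  29  34  34  46 147 222 216 185 209 221 221 221]
239 [ 37  37  37  40  32  79 192 212 212 179 182 184 191 209]
[299.49750648 232.30609775]
```

Call:
{"fn": "step_arm", "kwargs": {
  "steps": [
    [0, -0.003, 0, 0, 0, 0, 0],
    [0, -0.004, 0, 0, 0, 0, 0],
    [0, -0.004, 0, 0, 0, 0, 0],
    [0, -0.004, 0, 0, 0, 0, 0],
    [0, -0.004, 0, 0, 0, 0, 0],
    [0, -0.003, 0, 0, 0, 0, 0],
    [0, 0, 0, 0, 0, 0, 0]
  ]
}}

```text
clock: 15.58
eef_pos: [0.644, -0.0343, 0.2163]
tcp_rot: [[-0.001, -0.103, 0.995], [0.022, 0.994, 0.103], [-1.0, 0.022, 0.002]]
force: [0.6, -0.4, -0.5]
width: -0.0002
grip_force: 0.3
```

```bash
cat >z.py <<'E'
from h import *
import cv2,sys
ims=[camera("side") for _ in range(3)];im=np.mean(ims,0);cv2.imwrite(sys.argv[1],cv2.resize(ims[0][205:265,258:338],None,fx=9,fy=9,interpolation=cv2.INTER_CUBIC))
g=im.mean(2);s=np.array([.6894,-.0491,-.1335]);o=get_obs();print(o['clock'],o['eef_pos'].round(4),o['force'].round(1))
h=float(sys.argv[2])
L=np.array([proj("side",W(s,(-.052+t,.135,h))) for t in np.linspace(0,.04,50)]);F=np.array([proj("side",W(s,(-.052,.135-t,h))) for t in np.linspace(0,.1,50)])
for c in(302,304,306,308,310,312,314):
    q=np.interp(c,L[::-1,0],L[::-1,1]);a=int(q)-6;print(c,"pred %.1f from %d"%(q,a),g[a:a+11,c].round().astype(int))
for c in(320,322,326,330):
    q=np.interp(c,F[:,0],F[:,1]);a=int(q)-6;print(c,"F pred %.1f from %d"%(q,a),g[a:a+11,c].round().astype(int))
E
python3 z.py pics/s4.png .2273
```

```text
15.725 [ 0.6439 -0.0341  0.216 ] [-1.1 -0.5  0.5]
302 pred 231.8 from 225 [255 255 255 255 246 163 165 168 171 171 169]
304 pred 232.5 from 226 [255 255 255 255 217 173 158 176 201 212 219]
306 pred 233.2 from 227 [255 254 255 253 184 173 197 219 214 213 207]
308 pred 233.8 from 227 [255 255 254 255 245 183 178 214 213 208 211]
310 pred 234.5 from 228 [255 255 255 255 192 171 179 219 215 215 214]
312 pred 235.2 from 229 [255 254 255 253 191 177 193 213 211 208 208]
314 pred 235.8 from 229 [255 254 255 255 246 176 176 209 211 207 208]
320 F pred 232.2 from 226 [254 255 255 250 206 177 193 204 205 209 210]
322 F pred 229.2 from 223 [254 255 255 250 204 183 194 206 206 203 204]
326 F pred 223.1 from 217 [254 255 255 249 202 191 206 207 205 205 207]
330 F pred 216.9 from 210 [254 255 255 255 248 199 189 203 210 209 209]
```

View pics/s4.png

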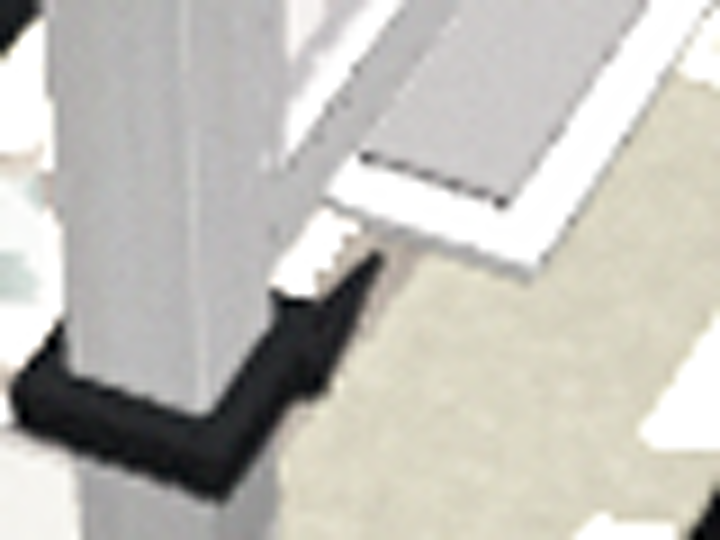

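The lip's underside now measures about 0.2275 and the pointer tip, at (299.8,232.6), about 0.2325. It needs 5 mm more.

Call:
{"fn": "step_arm", "kwargs": {
  "steps": [
    [0, -0.002, 0, 0, 0, 0, 0],
    [0, -0.002, 0, 0, 0, 0, 0],
    [0, -0.001, 0, 0, 0, 0, 0],
    [0, 0, 0, 0, 0, 0, 0],
    [0, 0, 0, 0, 0, 0, 0]
  ]
}}

```text
clock: 16.35
eef_pos: [0.6439, -0.0341, 0.2203]
tcp_rot: [[-0.003, -0.104, 0.995], [0.023, 0.994, 0.104], [-1.0, 0.023, -0.0]]
force: [0.9, 1.4, -2.5]
width: -0.0001
grip_force: 1.3
```

```bash
python3 z.py pics/s5.png .2325
```

```text
16.5 [ 0.6439 -0.0342  0.2203] [ 1.5  1.5 -3. ]
302 pred 229.7 from 223 [255 255 255 255 254 192 168 162 171 171 171]
304 pred 230.4 from 224 [255 255 254 255 245 181 167 167 169 176 199]
306 pred 231.0 from 225 [255 254 255 255 217 171 167 205 216 217 214]
308 pred 231.7 from 225 [255 255 254 255 253 190 179 197 214 215 214]
310 pred 232.4 from 226 [255 255 255 255 246 174 177 214 214 218 213]
312 pred 233.0 from 227 [255 254 255 255 198 180 180 217 213 212 210]
314 pred 233.7 from 227 [255 255 254 255 254 189 169 194 212 210 210]
320 F pred 230.2 from 224 [254 254 255 254 235 184 190 209 207 203 205]
322 F pred 227.1 from 221 [254 255 255 254 236 186 189 207 209 206 207]
326 F pred 221.1 from 215 [254 255 255 254 229 183 194 215 215 207 205]
330 F pred 215.0 from 208 [254 255 255 255 253 228 183 196 210 211 210]
```

Call:
{"fn": "step_arm", "kwargs": {
  "steps": [
    [0, -0.001, 0, 0, 0, 0, 0],
    [0, 0, 0, 0, 0, 0, 0],
    [0, 0, 0, 0, 0, 0, 0],
    [0, 0, 0, 0, 0, 0, 0]
  ]
}}

```text
clock: 17.0
eef_pos: [0.6439, -0.0342, 0.2213]
tcp_rot: [[-0.003, -0.104, 0.995], [0.023, 0.994, 0.104], [-1.0, 0.023, -0.0]]
force: [0.7, 3.0, -3.0]
width: 0.0004
grip_force: 1.5
```

```bash
python3 z.py pics/s6.png .2325
```

```text
17.15 [ 0.6439 -0.0342  0.2213] [-0.1  2.6 -3.3]
302 pred 229.7 from 223 [255 255 255 255 246 181 166 169 172 172 169]
304 pred 230.4 from 224 [255 255 255 255 185 173 157 170 169 176 199]
306 pred 231.0 from 225 [255 254 255 252 182 164 168 202 216 217 214]
308 pred 231.7 from 225 [255 255 254 255 244 181 180 214 212 214 214]
310 pred 232.4 from 226 [255 254 255 255 213 168 179 215 215 218 214]
312 pred 233.0 from 227 [255 254 255 252 189 177 194 216 211 210 209]
314 pred 233.7 from 227 [255 254 255 255 244 177 172 210 213 209 207]
320 F pred 230.2 from 224 [254 255 255 247 165 178 193 210 207 204 203]
322 F pred 227.1 from 221 [254 255 255 249 208 178 194 209 207 205 207]
326 F pred 221.1 from 215 [254 255 255 249 167 185 198 217 214 207 203]
330 F pred 215.0 from 208 [254 255 255 255 249 205 189 201 211 212 209]
```

The lip is level with the pointer within measurement error, so I'll lower the fingers away and back out.

Call:
{"fn": "step_arm", "kwargs": {
  "steps": [
    [0, 0.003, 0, 0, 0, 0, 0],
    [0, 0.005, 0, 0, 0, 0, 0],
    [0, 0.007, 0, 0, 0, 0, 0],
    [0, 0.007, 0, 0, 0, 0, 0],
    [0, 0, 0, -0.02, 0, 0, 0],
    [0, 0, 0, -0.03, 0, 0, 0],
    [0, 0, 0, -0.03, 0, 0, 0],
    [0, 0, 0, -0.03, 0, 0, 0],
    [0, 0, 0, -0.01, 0, 0, 0],
    [0, 0, 0, 0, 0, 0, 0],
    [0, 0, 0, 0, 0, 0, 0]
  ]
}}

```text
clock: 18.52
eef_pos: [0.5251, -0.0466, 0.1996]
tcp_rot: [[-0.002, -0.103, 0.995], [0.022, 0.994, 0.103], [-1.0, 0.022, 0.0]]
force: [-0.1, -0.0, -0.4]
width: 0.0002
grip_force: 0.0
```

```bash
python3 z.py pics/s7.png .2325
```

```text
18.675 [ 0.525  -0.0461  0.1995] [ 0.9  0.6 -0.5]
302 pred 229.7 from 223 [255 255 255 255 246 182 165 170 172 172 171]
304 pred 230.4 from 224 [255 254 255 254 186 175 159 170 168 176 199]
306 pred 231.0 from 225 [255 254 255 252 183 165 168 204 217 216 213]
308 pred 231.7 from 225 [255 255 254 255 243 182 187 215 212 216 215]
310 pred 232.4 from 226 [255 254 255 255 212 168 177 215 213 216 213]
312 pred 233.0 from 227 [255 254 255 252 187 175 194 217 212 211 209]
314 pred 233.7 from 227 [255 254 255 255 244 176 173 210 211 210 210]
320 F pred 230.2 from 224 [254 255 255 247 163 179 192 208 206 205 205]
322 F pred 227.1 from 221 [254 255 255 249 206 177 193 208 210 205 207]
326 F pred 221.1 from 215 [254 255 255 248 167 184 199 216 216 207 206]
330 F pred 215.0 from 208 [254 255 255 255 249 204 190 201 211 212 209]
```

View pics/s7.png

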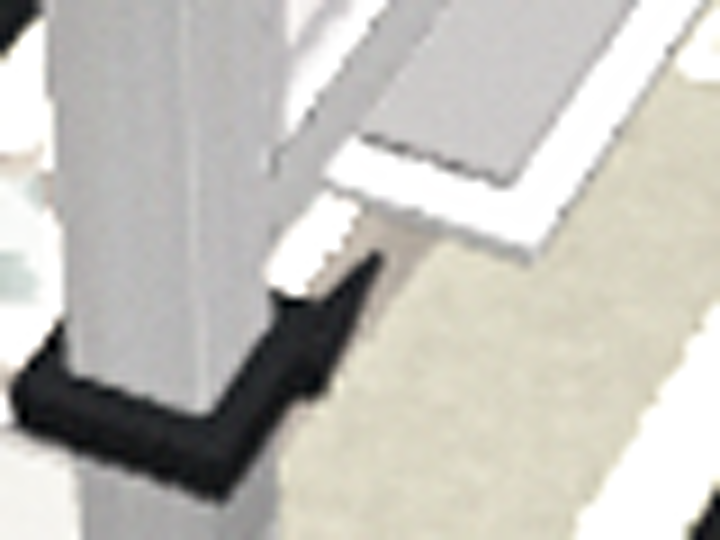

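The lip stayed put after release: its corner is at about (317,234.5) and the pointer tip at (299.8,232.6), as expected for equal heights, and the hand is clear.

```bash
python3 -c "
from workcell import *
print(sign_off())"
```

```text
the job is handed in; nothing more can be done
None
```

I pushed the sash up with closed fingertips under the lip until its underside was level with the marker pointer (both about 0.2325 m, to within a few mm by camera), backed the hand clear, and handed the job in at about 19 s.

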